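# Close up the serviced pressure calibrator

### The job

The bench calibrator has been serviced and must be closed up: push both of its slide-in modules fully home, and only then swing its front door fully shut. Push gently, without slamming anything, and leave the gauge, the steel reservoir, the screwdriver and the parts bin around it where they are. Nothing has to be picked up.

Things in the scene. Friction and masses are not known exactly. Their poses are not given: they have to be found in the camera images.
- calibrator: Fixed blue-and-white instrument case, 215 deep (x) x 226 wide (y) x 165 mm high, two black carrying handles on the rear half of its roof up to 196 mm high. Origin on the bench under its centre; z up, its -x axis points out of the open front (towards the robot), its y axis to the left side seen from the robot. It does not move. Inside, side by side, are two slide-in modules; a door hangs on its left (+y) front edge.
- module_left (a joint): How far the left module (orange face) stands out of the case, in m: 0 = fully home, at most 0.095. It slides along the case's x axis with about 2.5 N of friction, stays where it is left and has a hard stop at 0.
- module_left_face (a point): Point on the outer surface of the left module's flat front face, on its vertical centre line, 119 mm above the bench. The face is 90 mm wide (y) and runs from 29 to 149 mm above the bench; it has no handle. Moves with the module. When home the face stands 2 mm proud of the case's roof edge (roof top 165 mm above the bench).
- module_right (a joint): The same for the right module (bare aluminium face).
- module_right_face (a point): The same point on the right module's front face, 100 mm to the right (-y of the case) of the left one.
- door (a joint): Opening angle of the front door in rad: 0 = fully shut against the front, at about 1.57 it sticks straight out towards the robot, at most 2.0. Seen from above it turns counter-clockwise as it shuts. Stiff hinge (0.08 N m friction): it stays where it is left; hard stop at 0.
- door_hinge (a point): On the vertical hinge line at the door's left (+y) edge, on the inner face, at the height of the door's top edge (163 mm above the bench). Its x and y axes turn with the door: -y points along the door from hinge to free edge, -x out of the outer face; with the door shut they are the case's axes.
- door_edge (a point): Top corner of the door's free edge, on the outer face. The door is a flat panel 222 mm long from hinge to free edge, 12 mm thick, from 18 to 163 mm above the bench: blue frame with a see-through pane, no handle. When shut, its inner face lies 1.5 mm in front of the home modules. The outer face is the one that is pushed to shut it.
- gauge_center (a point): Centre of a steel dial gauge lying on its back, 68 mm across and 30 mm high, with a brass stub 60 mm from its centre. Leave alone.
- reservoir_center (a point): Centre (61 mm up) of a polished steel pressure reservoir standing upright, 56 mm across and 122 mm high. Leave alone.
- screwdriver_grip (a point): Middle of the red handle of a screwdriver lying on the bench, about 200 mm long. Leave alone.
- parts_bin_center (a point): Centre (25 mm up) of an open blue parts bin, 110 x 80 x 50 mm high. Leave alone.

How it is judged:
On the way, in this order (a step that is already met when the one before it is completed fails the run):
1. both modules are fully home (within 4 mm) while the door is still open (more than 0.5 rad) (value of joint each of module_left, module_right below 0.004 m and value of joint door above 0.5 rad), for 0.1 s.
2. the door is fully shut (within 0.035 rad), with the modules home (value of joint each of module_left, module_right below 0.004 m and value of joint door below 0.035 rad), for 0.2 s.
At the end, for the whole second after the job is handed in: Both modules within 4 mm of fully home, the door within 0.035 rad (about 7 mm at its free edge) of shut and at rest, and the gauge, reservoir, screwdriver and parts bin within 20 mm of where they started (all of step 2 and velocity of joint door between -0.05 and 0.05 rad/s and distance of each of gauge_center, reservoir_center, screwdriver_grip, parts_bin_center from where it was at the start of the episode below 0.02 m); the robot touches nothing.
It fails at once if a module is slammed in (faster than 0.4 m/s) (velocity of joint any of module_left, module_right below -0.4 m/s).
It fails at once if the door is slammed (turns faster than 3.5 rad/s) (velocity of joint door below -3.5 rad/s).
It fails at once if the calibrator, a module or the door is pushed or squeezed with more than 45 N (contact force between any of the fingers, the arm and calibrator above 45 N).
It fails at once if a bystander is shifted, lifted or knocked over (its centre moves more than 20 mm) (distance of any of gauge_center, reservoir_center, screwdriver_grip, parts_bin_center from where it was at the start of the episode above 0.02 m).
It also fails if it takes over 59 s, if anything falls off the work surface, if the arm or the gripper's body presses on something with over 40 N, if the wrist force passes 120 N, or if a joint passes its speed limit or range.

### The arm

A 7-joint arm with a two-finger parallel gripper is mounted at the origin on the work surface. World frame = base frame: x ahead of the robot, y to its left, z up, the work surface at z = 0. Lengths are in m, angles in rad, forces in N, time in s.
With the tool pointing down it reaches from about 0.425 to 0.925 m from the base axis. Payload 6.8 kg.
Tool frame: the origin (TCP) lies midway between the tips of the shut fingers; the grasp point (between the pads) lies 19 mm behind it (bot.grasp_offset is the distance from the TCP to the grasp point, in m); z points along the fingers, x is the direction in which the jaws open and shut, and the axes are right-handed (so a half turn about z gives the same grasp; the last joint's range is limited). The gripper opens to 85 mm and grips with 20 to 120 N. Pads are 22 mm wide; open, the fingers measure 114 mm over their backs; the gripper's body (76 mm by 85 mm) begins 54 mm behind the grasp point. The pads swing forward as they close: fully open they stand 13 mm farther back than shut.
Start: joints at [-0.108, 0.477, 0.022, 1.555, -0.011, 1.109, -0.083], TCP at [0.675, 0, 0.231] pointing down, gripper open.
Joint ranges: [-2.96, 2.96], [-0.34, 2.1], [-1.41, 1.46], [0.24, 2.44], [-1.37, 4.51], [0.17, 1.92], [-2.96, 2.96]. Speed limits (rad/s): [2.39, 2.39, 3.14, 3.14, 3.14, 3.14, 3.14].

### API

Orientations are given as a unit quaternion [w, x, y, z].
In Python, from station import bot, imaging gives the robot as it stands. The module is installed in compiled form; this text tells all that it offers.
- The arm moves only by the tool apply_moves, never from a script. Its argument "increments" is a list of rows, each a list of 7 numbers: the shift along the tool's x, y, z in mm, then the turn, a rotation vector about the tool's x, y, z in degrees, then the closure, from -1 (fully open) to 1 (shut). In form: [[dx, dy, dz, rx, ry, rz, grip], ...]. A call has exactly 8 rows; each row shifts and turns the pose as measured when the row begins, along the tool's axes as they then stand; what a row does not reach is not made up. A row lasts 1/8 s, in which the tool goes at most 62.5 mm and 10.7 degrees, less where a joint would pass 70% of its speed; a pose out of reach is approached as far as the arm can. A call with a gripper value outside its range is refused whole. The fingers move at their own pace and stop on an object; "grip_force" is the grip in N (left out, the last holds). Time passes only in rows, so rows that do not move let the fingers close, or fill a call up. It gives the time, the measured TCP pose, the force and the opening at its end, in the units of the state.
- bot.get_obs(): the state, without advancing time (a new reading comes with each control period).
- imaging.read_camera(name): name is "scene" or "side" or "wrist"; returns the picture (400x640x3 uint8, red, green, blue); there is no depth.
- imaging.get_calibration(name): a dict with "K" (3x3 intrinsics, pixels), "k1" (the pictures are not rectified: a ray, as slopes to the right and down, at radius r is drawn at 1 + k1 r^2 times it, then the intrinsics apply), "extrinsics" (4x4, takes a point from camera to world coordinates). Camera axes: x right, y down, z forward; pixel columns grow to the right and rows downward; lengths in m; the calibration is good to about 2 mm. A picture is of the moment at which its call begins: read the wrist's pose just before it. get_calibration takes no time and is no camera call; for the wrist camera it gives the pose at the moment of the call.
- bot.hand_in(): hands the job in, once; it reports no verdict.
The state is a dict: "t": time; "q": joint angles; "joint_vel": joint speeds; "joint_torque": joint torques, N m; "eef_pos": TCP position; "tool_rot": TCP orientation; "contact_force": force on the tool from outside, world axes, zero at the start; "torque": the same for the moment, N m; "gripper_width": opening from 0.0 (shut) to 1.0 (fully open).
Only numpy, scipy, OpenCV 4.12 (cv2) and the standard library are available. Lean on these libraries where they do the work, as an engineer would, in place of code of your own. Each camera call takes 0.05 s, during which the arm holds its last target.

## Working session

There is one attempt and no reset: what is moved stays moved. The work goes in short steps, Python scripts to look and compute and a tool call to move; the robot and the scene stay as the last step left them, time stands still between calls to the robot, and variables do not carry over. Pictures are saved under pics/ and viewed, and the job is handed in when it is done.

Besides the shell and the picture viewer there is one more tool, called after ">>>" as a command line: name --pt "numbers of a row" for each row, then --argument value for the rest. apply_moves: Moves the arm, as the interface text tells. Its arguments: {"type":"object","properties":{"increments":{"type":"array","items":{"type":"array","items":{"type":"number"}}},"grip_force":{"type":"number"}},"required":["increments"]}

```bash
mkdir -p pics; python3 - <<'E'
from station import bot, imaging
import cv2
o=bot.get_obs();print(o)
for n in ["scene","side","wrist"]:
    c=imaging.get_calibration(n);print(n,c)
    im=imaging.read_camera(n);cv2.imwrite(f"pics/{n}0.png",im[:,:,::-1])
E
```

```text
{'t': 0.0, 'q': array([-0.10813345,  0.47781046,  0.02235754,  1.55645301, -0.01150796,
        1.10933022, -0.08311076]), 'joint_vel': array([ 0.00068122,  0.00048472,  0.00269239, -0.00060731,  0.00151755,
        0.00032629, -0.00222734]), 'joint_torque': array([-5.45967814e-04, -5.96443820e+01,  1.60769675e+00, -2.81194621e+01,
        1.24063640e-02,  9.39900521e-03,  2.20753498e-05]), 'eef_pos': array([ 6.74396124e-01, -2.17153749e-06,  2.30318480e-01]), 'tool_rot': array([ 7.05357955e-05,  9.99999562e-01,  1.24537820e-05, -9.33653251e-04]), 'contact_force': array([ 0.08005424, -0.25881269,  0.53128984]), 'torque': array([-0.02566188,  0.02394753,  0.01491649]), 'gripper_width': 1.0012818570407214}
scene {'K': array([[384.97406049,   0.        , 319.27832311],
       [  0.        , 384.97406049, 193.30150708],
       [  0.        ,   0.        ,   1.        ]]), 'k1': -0.07714315630045185, 'extrinsics': array([[-0.72161719,  0.59651068, -0.35134548,  0.86617804],
       [ 0.69220258,  0.62986837, -0.35230871,  0.25124558],
       [ 0.01114549, -0.49743427, -0.86743007,  0.87699
[... 374 characters left out ...]
.6809303 ,  0.66053106],
       [ 0.01034564, -0.6862312 , -0.72730991,  0.85700282],
       [ 0.        ,  0.        ,  0.        ,  1.        ]])}
wrist {'K': array([[299.77565171,   0.        , 321.790657  ],
       [  0.        , 299.77565171, 198.18024759],
       [  0.        ,   0.        ,   1.        ]]), 'k1': -0.004477251108053076, 'extrinsics': array([[ 9.99994145e-01, -4.69310768e-04, -3.38953799e-03,
         6.74997491e-01],
       [-1.36373482e-03, -9.63145252e-01, -2.68978369e-01,
         6.78669480e-02],
       [-3.13838298e-03,  2.68981417e-01, -9.63140253e-01,
         3.73941088e-01],
       [ 0.00000000e+00,  0.00000000e+00,  0.00000000e+00,
         1.00000000e+00]])}
```

View pics/scene0.png

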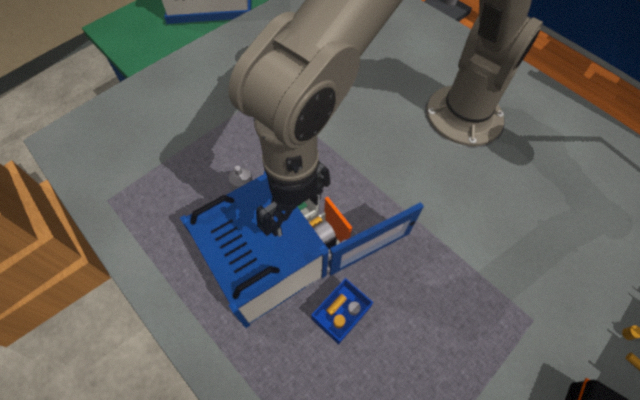

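View pics/side0.png

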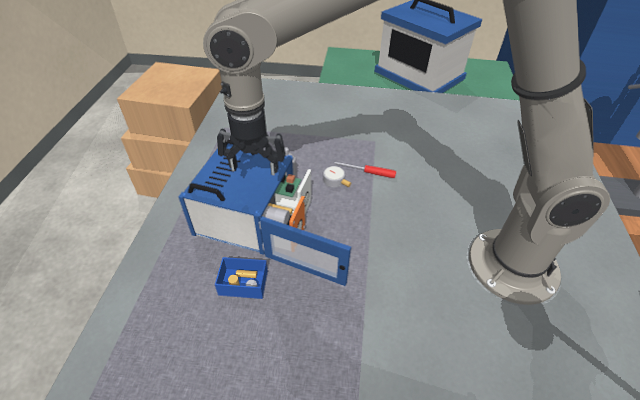

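View pics/wrist0.png

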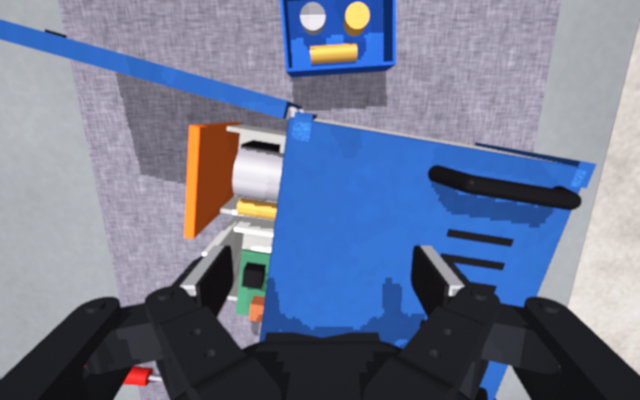

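```bash
cat > h.py <<'E'
import numpy as np, cv2
from station import bot, imaging
def ray(c,u,v):
    K=np.array(c["K"]);k=c["k1"];E=np.array(c["extrinsics"])
    d=np.array([(u-K[0,2])/K[0,0],(v-K[1,2])/K[1,1]]);s=d.copy()
    for _ in range(20): s=d/(1+k*(s@s))
    return E[:3,3],E[:3,:3]@np.array([s[0],s[1],1])
def onz(c,u,v,z):
    o,d=ray(c,u,v);return o+d*(z-o[2])/d[2]
def proj(c,p):
    E=np.array(c["extrinsics"]);q=E[:3,:3].T@(np.array(p)-E[:3,3]);s=q[:2]/q[2];s=s*(1+c["k1"]*(s@s))
    K=c["K"];return K[0,0]*s[0]+K[0,2],K[1,1]*s[1]+K[1,2]
def crop(n,src,x0,y0,x1,y1,f):
    im=cv2.imread(src)[y0:y1,x0:x1];cv2.imwrite(n,cv2.resize(im,None,fx=f,fy=f,interpolation=cv2.INTER_CUBIC))
E
python3 - <<'E'
from h import *
crop("pics/w0c.png","pics/wrist0.png",160,80,360,230,4)
crop("pics/s0c.png","pics/side0.png",170,130,370,290,4-.25)
c=imaging.get_calibration("wrist")
for n,p in dict(FL=(292,115),RL=(594,163),fr=(262,338)).items(): print(n,onz(c,*p,.165))
print(onz(c,290,110,.163),onz(c,0,22,.163),onz(c,0,40,.163))
print(onz(c,190,126,.149),onz(c,187,237,.149))
E
```

```text
FL [0.65441017 0.0675712  0.165     ]
RL [0.86545017 0.03501253 0.165     ]
fr [ 0.62431865 -0.11159243  0.165     ]
[0.65295099 0.07082969 0.163     ] [0.47068428 0.12490695 0.163     ] [0.46772102 0.11457584 0.163     ]
[0.57790329 0.05993453 0.149     ] [ 0.56498681 -0.02759922  0.149     ]
```

View pics/w0c.png

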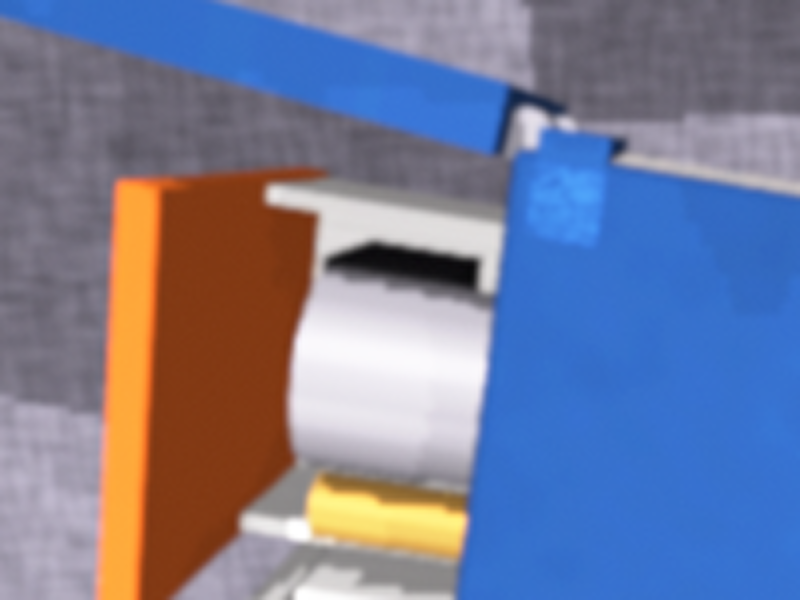

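View pics/s0c.png

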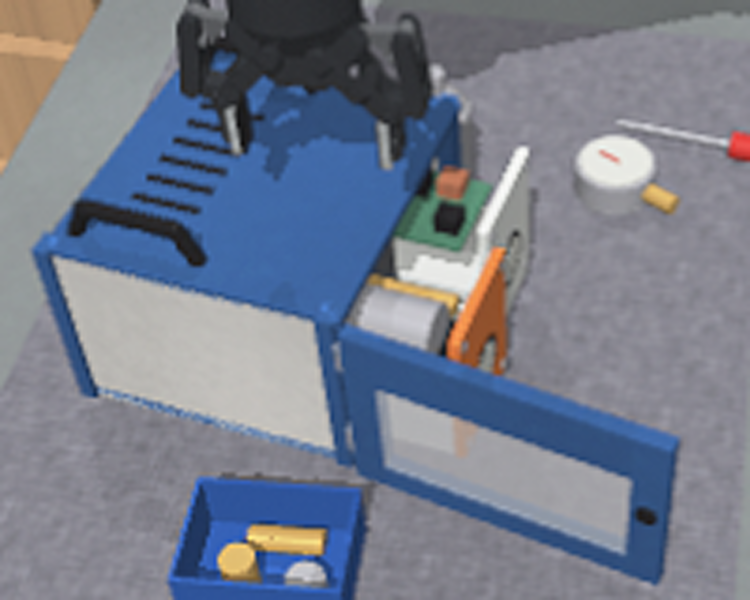

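```bash
python3 - <<'E'
from h import *
s=imaging.get_calibration("side");c=imaging.get_calibration("scene")
y=np.radians(-9);X=np.array([np.cos(y),np.sin(y)]);Y=np.array([-np.sin(y),np.cos(y)])
FL=np.array([.6544,.0676]);C=FL+.1075*X-.113*Y;print("C",C)
def case(p): d=p[:2]-C;return d@X,d@Y
for n,(u,v,z,k) in dict(rtop_far=(310,170,.149,s),rtop_near=(299,193,.149,s),lt_near=(291,222,.149,s),lt_far=(304,197,.149,s),FLside=(257,212,.165,s),FRside=(291,157,.165,s),gauge=(334,173,.03,s),stub=(346,183,.015,s),res_scene=(238,168,.122,c),bin=(242,265,.05,s),scr=(380,171,.012,s),scrtip=(335,163,.005,s),
  doorfreeTop=(350,247,.163,s),doorfreescene=(421,206,.163,c)).items():
    p=onz(k,u,v,z);print(n,p.round(4),np.round(case(p),4))
crop("pics/sc0c.png","pics/scene0.png",180,130,440,325,3)
E
```

```text
C [ 0.7428994  -0.06082549]
rtop_far [ 0.561  -0.1223  0.149 ] [-0.1701 -0.0892]
rtop_near [ 0.5754 -0.0325  0.149 ] [-0.1699  0.0018]
lt_near [0.5778 0.0653 0.149 ] [-0.1828  0.0988]
lt_far [ 0.5607 -0.0204  0.149 ] [-0.1863  0.0115]
FLside [0.6596 0.0599 0.165 ] [-0.1012  0.1062]
FRside [ 0.6169 -0.1492  0.165 ] [-0.1106 -0.107 ]
gauge [ 0.5057 -0.2511  0.03  ] [-0.2045 -0.2251]
stub [ 0.4653 -0.2276  0.015 ] [-0.2481 -0.2082]
res_scene [ 0.6517 -0.2364  0.122 ] [-0.0626 -0.1876]
bin [0.6906 0.1361 0.05  ] [-0.0824  0.1863]
scr [ 0.3625 -0.3023  0.012 ] [-0.3379 -0.298 ]
scrtip [ 0.5097 -0.3277  0.005 ] [-0.1886 -0.3   ]
doorfreeTop [0.4343 0.1294 0.163 ] [-0.3346  0.1396]
doorfreescene [0.4421 0.1317 0.163 ] [-0.3272  0.1431]
```

View pics/sc0c.png

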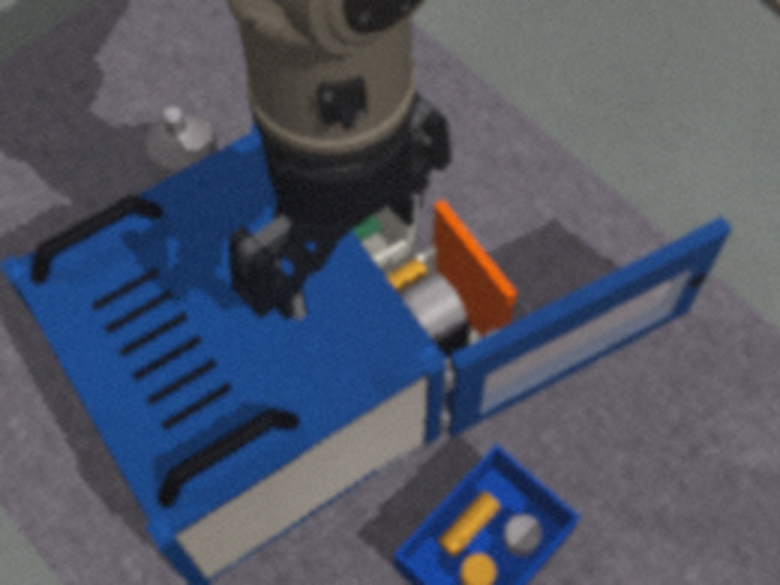

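>>> apply_moves --pt "-20.5 -3.4 0 0 0 0 1" --pt "-20.5 -3.4 0 0 0 0 1" --pt "-20.5 -3.4 0 0 0 0 1" --pt "-20.5 -3.4 0 0 0 0 1" --pt "-20.5 -3.4 0 0 0 0 1" --pt "-20.5 -3.4 0 0 0 0 1" --pt "-20.5 -3.4 0 0 0 0 1" --pt "-20.5 -3.4 0 0 0 0 1"

```text
t: 1.15
eef_pos: [0.5045, 0.0275, 0.2281]
tool_rot: [0.0, 1.0, -0.0, -0.003]
contact_force: [0.6, 0.6, 0.2]
gripper_width: 0.0
```

>>> apply_moves --pt "0 0 0 0 0 -10.2 1" --pt "0 0 0 0 0 -10.2 1" --pt "0 0 0 0 0 -10.2 1" --pt "0 0 0 0 0 -10.2 1" --pt "0 0 0 0 0 -10.2 1" --pt "0 0 0 0 0 -10.2 1" --pt "0 0 0 0 0 -10.2 1" --pt "0 0 0 0 0 -10.2 1"

```text
t: 2.15
eef_pos: [0.5009, 0.0275, 0.2267]
tool_rot: [-0.003, 0.742, 0.671, -0.004]
contact_force: [-0.7, 0.4, -0.3]
gripper_width: -0.001
```

```bash
cat >> h.py <<'E'
from scipy.spatial.transform import Rotation as R
def st(off=True):
    yw=np.radians(-9);X=np.array([np.cos(yw),np.sin(yw)]);Y=np.array([-np.sin(yw),np.cos(yw)]);C=np.array([.7429,-.0608])
    o=bot.get_obs();p=o["eef_pos"];q=o["tool_rot"];r=R.from_quat([q[1],q[2],q[3],q[0]]).as_matrix()
    print("t",o["t"],"p",p.round(4),"case",np.round([(p[:2]-C)@X,(p[:2]-C)@Y],4),"ytool deg",np.degrees(np.arctan2(r[1,1],r[0,1])).round(2),"z",r[:,2].round(3),"F",o["contact_force"].round(1),"w",round(o["gripper_width"],2))
def snap(n,k):
    cv2.imwrite(n,imaging.read_camera(k)[:,:,::-1])
E
python3 - <<'E'
from h import *
st();snap("pics/w1.png","wrist");snap("pics/sc1.png","scene")
E
```

```text
t 2.15 p [0.5009 0.0275 0.2267] case [-0.2528  0.0493] ytool deg -5.73 z [-0.01  -0.002 -1.   ] F [-0.7  0.4 -0.3] w -0.0
```

View pics/w1.png

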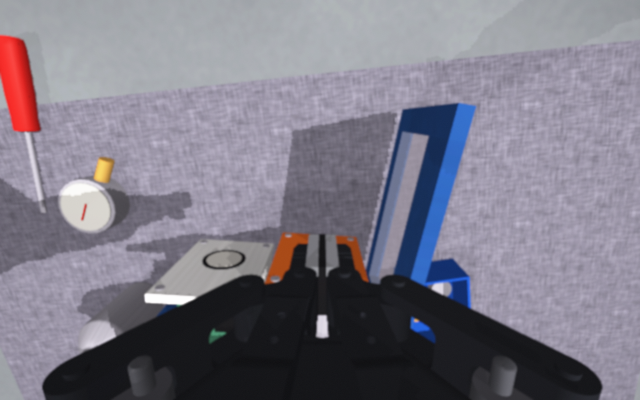

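View pics/sc1.png

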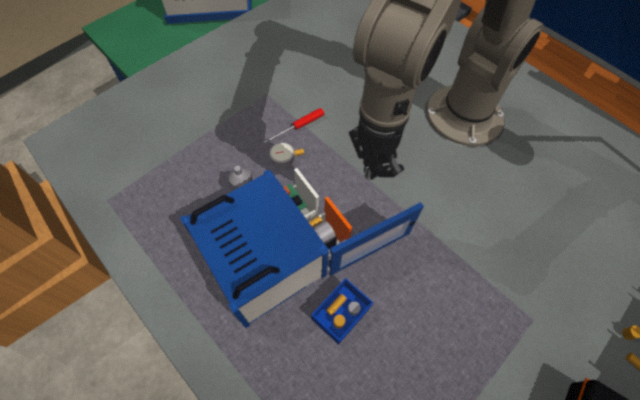

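>>> apply_moves --pt "0 0 13.5 0 0 1.1 1" --pt "0 0 13.5 0 0 1.1 1" --pt "0 0 13.5 0 0 1.1 1" --pt "0 0 13.5 0 0 0 1" --pt "0 0 13.5 0 0 0 1" --pt "0 0 13.5 0 0 0 1" --pt "0 0 13.5 0 0 0 1" --pt "0 0 8 0 0 0 1"

```text
t: 3.25
eef_pos: [0.4989, 0.0272, 0.116]
tool_rot: [-0.003, 0.766, 0.642, -0.005]
contact_force: [0.4, -0.7, -0.8]
gripper_width: 0.002
```

```bash
python3 - <<'E'
from h import *
st();snap("pics/sd2.png","side");snap("pics/sc2.png","scene")
crop("pics/sd2c.png","pics/sd2.png",200,90,400,250,4-.25)
E
```

```text
t 3.25 p [0.4989 0.0272 0.116 ] case [-0.2548  0.0487] ytool deg -10.04 z [-0.012 -0.002 -1.   ] F [ 0.4 -0.7 -0.8] w 0.0
```

View pics/sd2c.png

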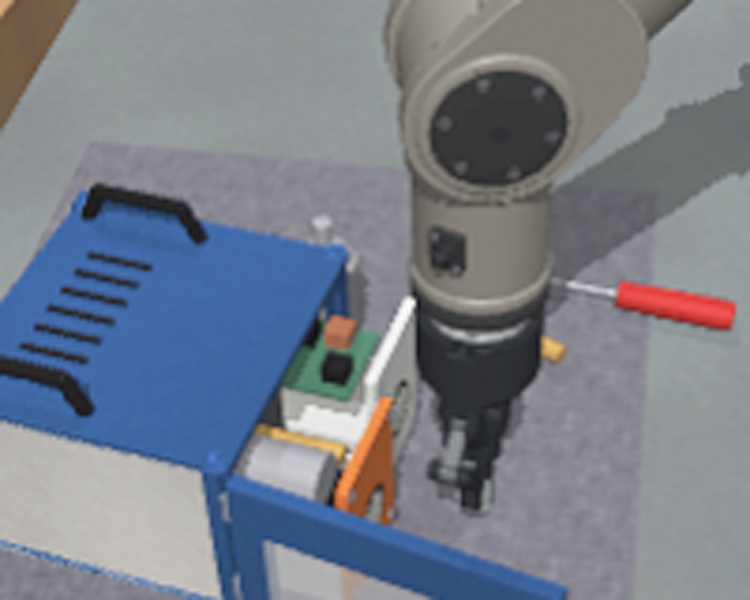

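>>> apply_moves --pt "0 12 -0.3 0 0 0.2 1" --pt "0 12 -0.3 0 0 0 1" --pt "0 12 -0.3 0 0 0 1" --pt "0 12 -0.3 0 0 0 1" --pt "0 12 -0.3 0 0 0 1" --pt "0 12 -0.3 0 0 0 1" --pt "0 12 -0.3 0 0 0 1" --pt "0 12 -0.3 0 0 0 1"

```text
t: 4.35
eef_pos: [0.599, 0.0098, 0.1185]
tool_rot: [-0.004, 0.767, 0.641, -0.006]
contact_force: [-3.3, 0.7, 0.6]
gripper_width: -0.005
```

```bash
python3 - <<'E'
from h import *
st();snap("pics/sd3.png","side")
crop("pics/sd3c.png","pics/sd3.png",170,90,370,250,4-.25)
E
```

```text
t 4.35 p [0.599  0.0098 0.1185] case [-0.1532  0.0472] ytool deg -10.22 z [-0.014 -0.001 -1.   ] F [-3.3  0.7  0.6] w -0.0
```

View pics/sd3c.png

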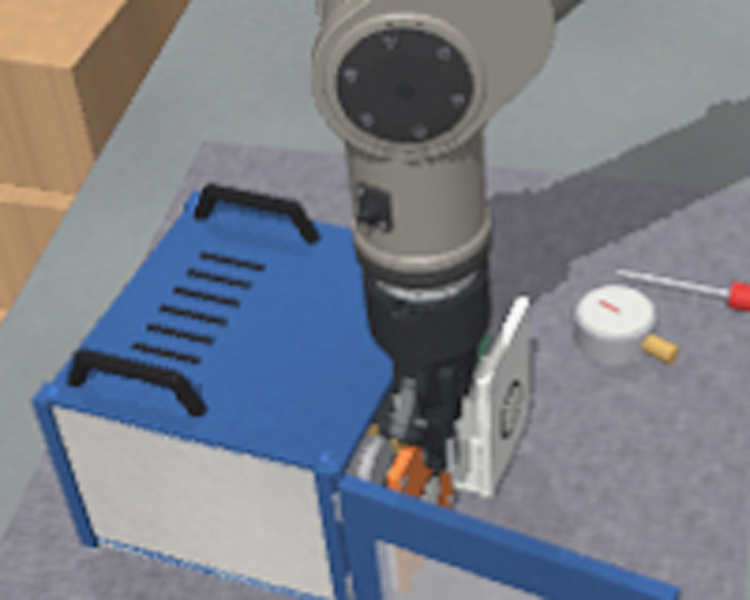

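>>> apply_moves --pt "0 7 -0.1 0 0 0 1" --pt "0 7 -0.1 0 0 0 1" --pt "0 6 -0.1 0 0 0 1" --pt "0 4 -0.1 0 0 0 1" --pt "0 2.5 -0.1 0 0 0 1" --pt "0 2.5 0 0 0 0 1" --pt "0 2.5 0 0 0 0 1" --pt "0 2 0 0 0 0 1"

```text
t: 5.4
eef_pos: [0.6262, 0.0051, 0.1164]
tool_rot: [-0.01, 0.766, 0.642, -0.013]
contact_force: [-7.7, 2.5, 3.2]
gripper_width: 0.002
```

```bash
python3 - <<'E'
from h import *
st()
E
```

```text
t 5.4 p [0.6262 0.0051 0.1164] case [-0.1255  0.0468] ytool deg -10.08 z [-0.032 -0.001 -0.999] F [-7.7  2.5  3.2] w 0.0
```

>>> apply_moves --pt "0 2 0 0 0 0 1" --pt "0 2 0 0 0 0 1" --pt "0 2 0 0 0 0 1" --pt "0 2 0 0 0 0 1" --pt "0 2 0 0 0 0 1" --pt "0 2 0 0 0 0 1" --pt "0 2 0 0 0 0 1" --pt "0 2 0 0 0 0 1"

```text
t: 6.4
eef_pos: [0.6246, 0.0072, 0.1119]
tool_rot: [-0.022, 0.763, 0.646, -0.026]
contact_force: [-8.4, 2.1, 3.1]
gripper_width: 0.001
```

```bash
python3 - <<'E'
from h import *
st();snap("pics/sd4.png","side")
crop("pics/sd4c.png","pics/sd4.png",170,90,370,250,4-.25)
E
```

```text
t 6.4 p [0.6246 0.0072 0.1119] case [-0.1274  0.0487] ytool deg -9.55 z [-0.068 -0.    -0.998] F [-8.4  2.1  3.1] w 0.0
```

View pics/sd4c.png

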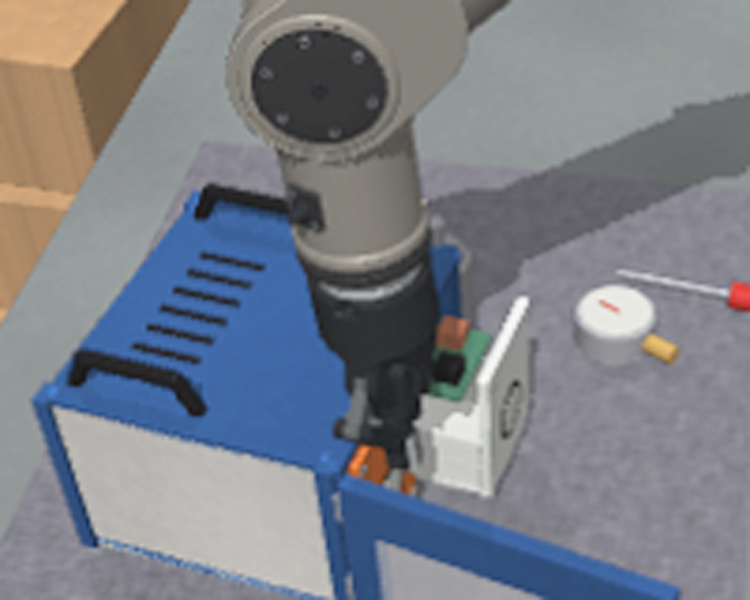

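>>> apply_moves --pt "0 -5 0 -1 0 0 1" --pt "0 -10 0 -1 0 0 1" --pt "0 -12 -1 -1 0 0 1" --pt "0 -12 -1 -0.9 0 0 1" --pt "0 -12 -1 0 0 0 1" --pt "0 -12 -1 0 0 0 1" --pt "0 -12 -1 0 0 0 1" --pt "0 -10 -1 0 0 0 1"

```text
t: 7.45
eef_pos: [0.5416, 0.0197, 0.1202]
tool_rot: [0.009, 0.764, 0.645, 0.001]
contact_force: [0.3, 0.5, -0.2]
gripper_width: -0.004
```

```bash
python3 - <<'E'
from h import *
st();snap("pics/sd5.png","side");snap("pics/w5.png","wrist")
crop("pics/sd5c.png","pics/sd5.png",170,90,370,250,4-.25)
E
```

```text
t 7.45 p [0.5416 0.0197 0.1202] case [-0.2114  0.048 ] ytool deg -9.64 z [ 0.014 -0.013 -1.   ] F [ 0.3  0.5 -0.2] w -0.0
```

View pics/sd5c.png

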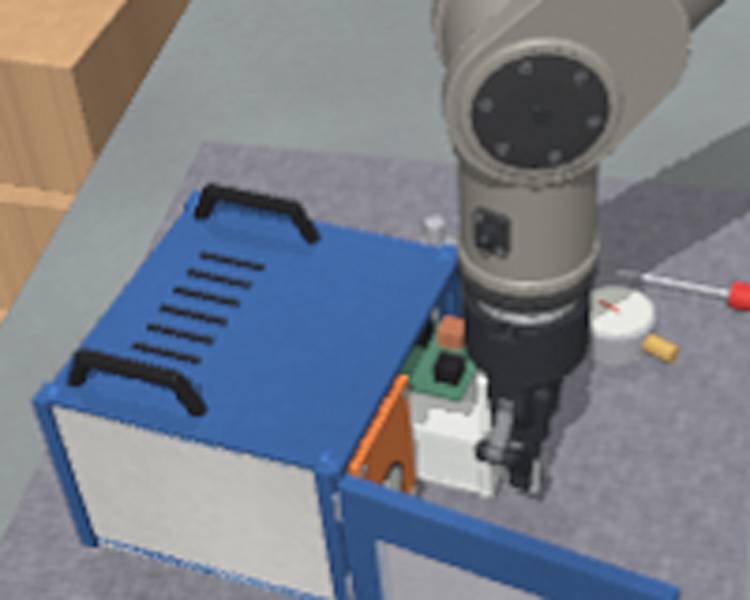

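View pics/w5.png

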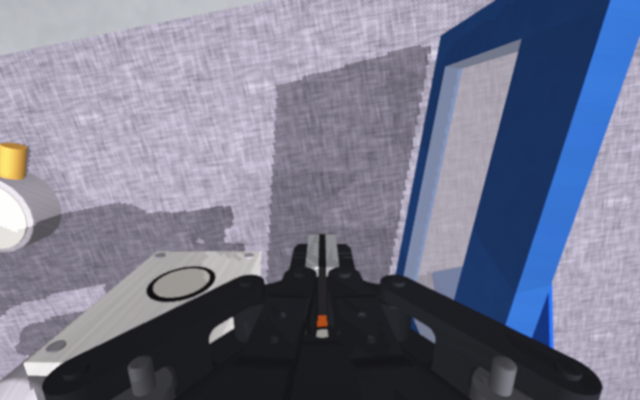

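```bash
python3 - <<'E'
from h import *
crop("pics/sd5d.png","pics/sd5.png",245,150,325,225,8)
s=imaging.get_calibration("side")
y=np.radians(-9);X=np.array([np.cos(y),np.sin(y)]);Y=np.array([-np.sin(y),np.cos(y)]);C=np.array([.7429,-.0608])
def c2w(a,b,z): return [*(C+a*X+b*Y),z]
im=cv2.resize(cv2.imread("pics/sd5.png")[150:225,245:325],None,fx=8,fy=8,interpolation=cv2.INTER_CUBIC)
for a,col in((-.1095,(0,255,0)),(-.1195,(0,0,255))):
  for b in (.005,.05,.095):
    u,v=proj(s,c2w(a,b,.149));cv2.circle(im,(int((u-245+.5)*8),int((v-150+.5)*8)),3,col,-1)
for b in (-.113,.113):
    u,v=proj(s,c2w(-.1075,b,.165));cv2.circle(im,(int((u-245+.5)*8),int((v-150+.5)*8)),3,(255,0,255),-1)
cv2.imwrite("pics/sd5d.png",im)
E
```

```text
(no output)
```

View pics/sd5d.png

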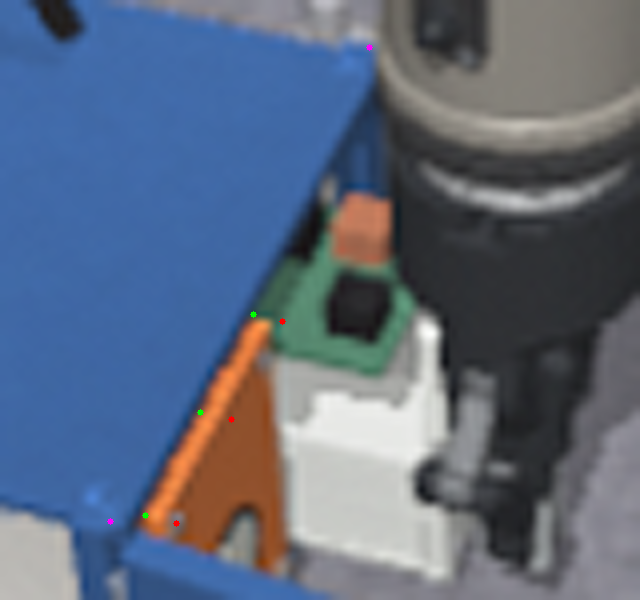

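>>> apply_moves --pt "-12.2 0 0 0 0 0 1" --pt "-12.2 0 0 0 0 0 1" --pt "-12.2 0 0 0 0 0 1" --pt "-12.2 0 0 0 0 0 1" --pt "-12.2 0 0 0 0 0 1" --pt "-12.2 0 0 0 0 0 1" --pt "-12.2 0 0 0 0 0 1" --pt "-12.2 0 0 0 0 0 1"

```text
t: 8.55
eef_pos: [0.5248, -0.0842, 0.1213]
tool_rot: [0.01, 0.764, 0.645, 0.001]
contact_force: [0.6, -0.0, 0.5]
gripper_width: 0.003
```

```bash
python3 - <<'E'
from h import *
st();snap("pics/sd6.png","side")
crop("pics/sd6c.png","pics/sd6.png",170,90,370,250,4-.25)
E
```

```text
t 8.55 p [ 0.5248 -0.0842  0.1213] case [-0.2118 -0.0572] ytool deg -9.7 z [ 0.014 -0.014 -1.   ] F [ 0.6 -0.   0.5] w 0.0
```

View pics/sd6c.png

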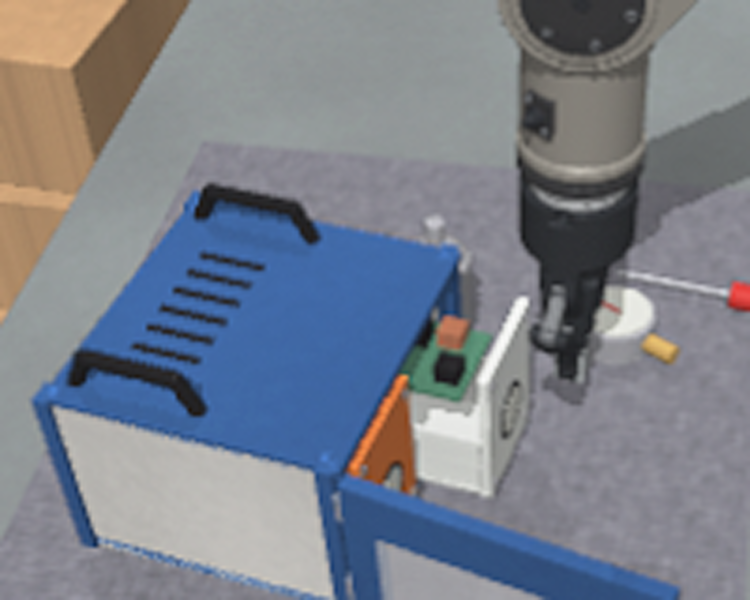

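>>> apply_moves --pt "0.5 10 0 0 0 0 1" --pt "0.5 10 0 0 0 0 1" --pt "0.5 10 0 0 0 0 1" --pt "0.5 10 0 0 0 0 1" --pt "0.5 9 0 0 0 0 1" --pt "0.5 8 0 0 0 0 1" --pt "0.5 7 0 0 0 0 1" --pt "0.5 6 0 0 0 0 1"

```text
t: 9.6
eef_pos: [0.5967, -0.095, 0.1213]
tool_rot: [0.009, 0.765, 0.644, -0.002]
contact_force: [-3.1, -1.3, 1.0]
gripper_width: -0.001
```

>>> apply_moves --pt "0 4 0 0 0 0 1" --pt "0 4 0 0 0 0 1" --pt "0 3 0 0 0 0 1" --pt "0 3 0 0 0 0 1" --pt "0 3 0 0 0 0 1" --pt "0 3 0 0 0 0 1" --pt "0 3 0 0 0 0 1" --pt "0 3 0 0 0 0 1"

```text
t: 10.6
eef_pos: [0.6102, -0.0952, 0.118]
tool_rot: [-0.003, 0.764, 0.645, -0.011]
contact_force: [-11.5, 1.5, 4.4]
gripper_width: 0.001
```

```bash
python3 - <<'E'
from h import *
st();print(bot.get_obs()["torque"])
E
```

```text
t 10.6 p [ 0.6102 -0.0952  0.118 ] case [-0.1257 -0.0547] ytool deg -9.68 z [-0.021 -0.011 -1.   ] F [-11.5   1.5   4.4] w 0.0
[0.22178319 2.14771515 0.01619028]
```

>>> apply_moves --pt "0 -10 0 -0.6 0 0 1" --pt "0 -14 -10 -0.6 0 0 1" --pt "0 -14 -20 0 0 0 1" --pt "0 -14 -20 0 0 0 1" --pt "0 -14 -20 0 0 0 1" --pt "0 -10 -20 0 0 0 1" --pt "0 -10 -20 0 0 0 1" --pt "0 0 0 0 0 0 1"

```text
t: 11.6
eef_pos: [0.5245, -0.0759, 0.238]
tool_rot: [0.013, 0.763, 0.646, 0.004]
contact_force: [0.6, 0.4, -0.4]
gripper_width: -0.003
```

```bash
python3 - <<'E'
from h import *
st();snap("pics/sd7.png","side");snap("pics/sc7.png","scene")
crop("pics/sd7c.png","pics/sd7.png",245,130,345,230,6)
crop("pics/sc7c.png","pics/sc7.png",240,150,350,250,6)
E
```

```text
t 11.6 p [ 0.5245 -0.0759  0.238 ] case [-0.2134 -0.0491] ytool deg -9.5 z [ 0.022 -0.014 -1.   ] F [ 0.6  0.4 -0.4] w -0.0
```

View pics/sd7c.png

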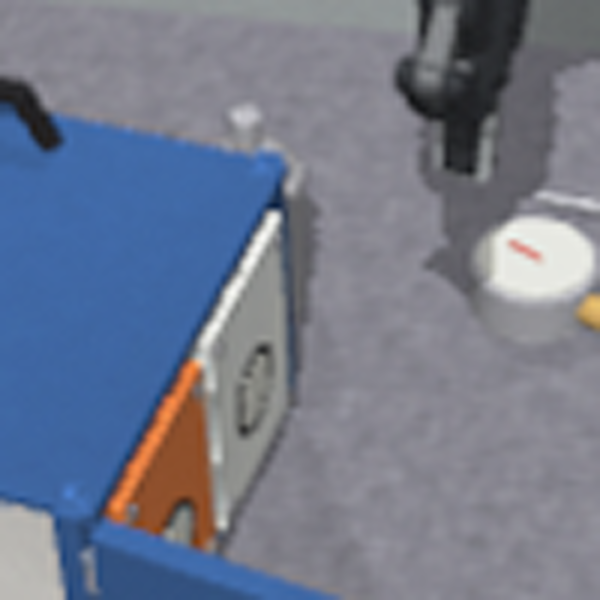

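View pics/sc7c.png

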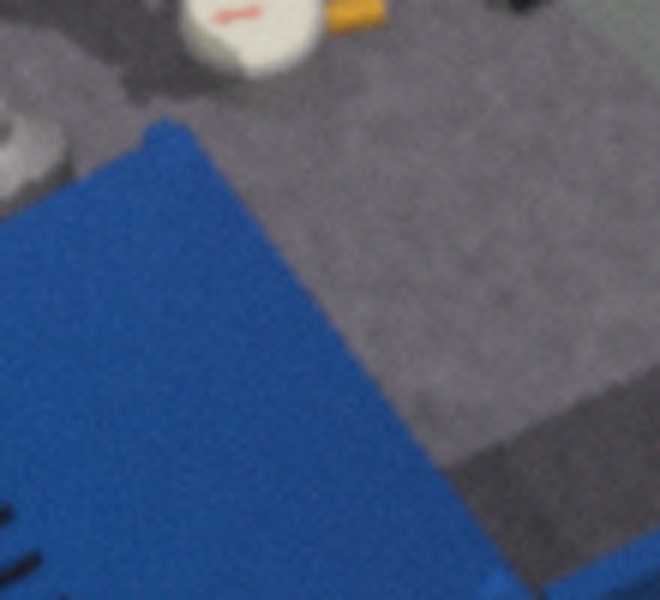

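```bash
python3 - <<'E'
from h import *
y=np.radians(-9);X=np.array([np.cos(y),np.sin(y)]);Y=np.array([-np.sin(y),np.cos(y)]);C=np.array([.7429,-.0608])
o=imaging.get_calibration("scene")["extrinsics"][:3,3]
for b in(.09,.05,0,-.05,-.09):
    p=np.array([*(C-.1075*X+b*Y),.165]);d=p-o
    q=p+d*(.016/-d[2])
    print(b,(q[:2]-C)@X, "ext hidden up to mm",(-.1095-(q[:2]-C)@X)*1e3)
# any orange in scene image near edge
im=cv2.cvtColor(cv2.imread("pics/sc7.png"),cv2.COLOR_BGR2HSV)
m=cv2.inRange(im,(3,130,60),(18,255,255))[180:260,270:350];print(m.sum()/255)
E
```

```text
0.09 -0.11155499285125896 ext hidden up to mm 2.054992851258958
0.05 -0.11155499285125894 ext hidden up to mm 2.0549928512589437
0 -0.11155499285125893 ext hidden up to mm 2.05499285125893
-0.05 -0.11155499285125904 ext hidden up to mm 2.054992851259041
-0.09 -0.11155499285125901 ext hidden up to mm 2.054992851259013
0.0
```

>>> apply_moves --pt "28 -6.5 0 0 0 0 1" --pt "28 -6.5 0 0 0 0 1" --pt "28 -6.5 0 0 0 0 1" --pt "28 -6.5 0 0 0 0 1" --pt "28 -6.5 0 0 0 0 1" --pt "28 -6.5 0 0 0 0 1" --pt "28 -6.5 0 0 0 0 1" --pt "28 -6.5 0 0 0 0 1"

```text
t: 12.7
eef_pos: [0.5095, 0.1571, 0.2236]
tool_rot: [0.009, 0.765, 0.644, -0.001]
contact_force: [0.9, 0.5, -0.5]
gripper_width: -0.001
```

>>> apply_moves --pt "0 0 0 0 0 10.5 1" --pt "0 0 0 0 0 10.5 1" --pt "0 0 0 0 0 10.5 1" --pt "0 0 0 0 0 10.5 1" --pt "0 0 0 0 0 10.5 1" --pt "0 0 0 0 0 10.5 1" --pt "0 0 0 0 0 10.5 1" --pt "0 0 0 0 0 10.5 1"

```text
t: 13.7
eef_pos: [0.5078, 0.1606, 0.2134]
tool_rot: [0.008, 0.999, -0.049, 0.001]
contact_force: [-0.7, 0.5, -0.1]
gripper_width: -0.001
```

```bash
python3 - <<'E'
from h import *
st();snap("pics/sd8.png","side");snap("pics/sc8.png","scene");snap("pics/w8.png","wrist")
print(bot.get_obs()["q"].round(2))
E
```

```text
t 13.7 p [0.5078 0.1606 0.2134] case [-0.2668  0.1819] ytool deg -95.67 z [ 0.001 -0.016 -1.   ] F [-0.7  0.5 -0.1] w -0.0
[-0.38  0.27 -0.06  1.91  0.04  0.97 -0.55]
```

View pics/w8.png

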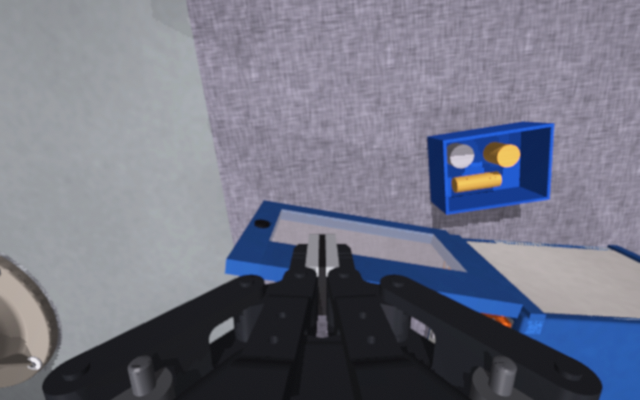

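View pics/sc8.png

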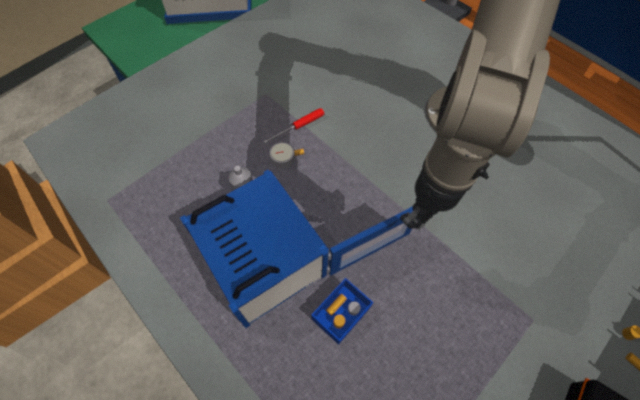

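>>> apply_moves --pt "0 -8 0 0 0 4 1" --pt "0 0 12.5 0 0 4 1" --pt "0 0 12.5 0 0 0 1" --pt "0 0 12.5 0 0 0 1" --pt "0 0 12.5 0 0 0 1" --pt "0 0 12.5 0 0 0 1" --pt "0 0 12.5 0 0 0 1" --pt "0 0 12.5 0 0 0 1"

```text
t: 14.85
eef_pos: [0.5091, 0.1672, 0.12]
tool_rot: [0.008, 0.994, -0.107, 0.001]
contact_force: [-0.4, 0.0, 0.7]
gripper_width: 0.002
```

```bash
python3 - <<'E'
from h import *
st();snap("pics/sd9.png","side")
p=bot.get_obs()["eef_pos"][:2]-np.array([.6507,.0662])
a=np.radians(166.3);print("r along",p@[np.cos(a),np.sin(a)],"off",p@[np.sin(a),-np.cos(a)])
crop("pics/sd9c.png","pics/sd9.png",220,110,420,310,3)
E
```

```text
t 14.85 p [0.5091 0.1672 0.12  ] case [-0.2666  0.1886] ytool deg -102.25 z [ 0.001 -0.016 -1.   ] F [-0.4  0.   0.7] w 0.0
r along 0.16242321091489628 off 0.06390658420145678
```

View pics/sd9c.png

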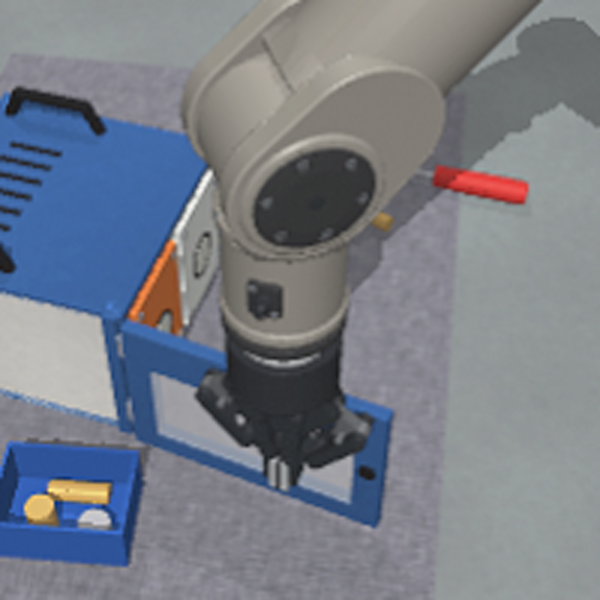

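>>> apply_moves --pt "0 6 0 0 0 0 1" --pt "0 6 0 0 0 0 1" --pt "0 6 0 0 0 0 1" --pt "0 5 0 0 0 0 1" --pt "0 4 0 0 0 0 1" --pt "0 4 0 0 0 0 1" --pt "0 4 0 0 0 0 1" --pt "0 4 0 0 0 0 1"

```text
t: 15.9
eef_pos: [0.5001, 0.1263, 0.1202]
tool_rot: [0.008, 0.994, -0.107, 0.001]
contact_force: [0.7, 0.7, 0.3]
gripper_width: -0.003
```

>>> apply_moves --pt "-1 8 -0.2 0 0 -3 1" --pt "-1.8 14 -0.2 0 0 -5 1" --pt "-1.8 16.5 -0.2 0 0 -6 1" --pt "-1.8 16.5 -0.2 0 0 -6 1" --pt "-1.8 16.5 -0.2 0 0 -6 1" --pt "-1.8 16.5 -0.2 0 0 -6 1" --pt "-1.8 16.5 -0.2 0 0 -6 1" --pt "-1.8 14 -0.2 0 0 -5 1"

```text
t: 16.9
eef_pos: [0.5001, 0.008, 0.1234]
tool_rot: [0.007, 0.96, 0.279, -0.002]
contact_force: [-0.8, 2.0, 0.7]
gripper_width: -0.003
```

```bash
cat >> h.py <<'E'
def door():
    o=bot.get_obs();q=o["tool_rot"];r=R.from_quat([q[1],q[2],q[3],q[0]]).as_matrix()
    p=o["eef_pos"][:2]-np.array([.6507,.0662])
    ty=r[:2,1];tx=r[:2,0]
    # implied door angle if contact off .026
    rho=np.hypot(*p);a=np.degrees(np.arctan2(p[1],p[0]))%360+np.degrees(np.arcsin(.026/rho))
    print("tool-implied: along",-p@tx,"off",-p@ty,"| pos-implied door dir",a,"open deg",261-a,"tool-based open deg",261-(np.degrees(np.arctan2(ty[1],ty[0]))%360-90))
E
python3 - <<'E'
from h import *
st();door();snap("pics/sd10.png","side");snap("pics/sc10.png","scene")
E
```

```text
t 16.9 p [0.5001 0.008  0.1234] case [-0.2506  0.03  ] ytool deg -57.59 z [-0.    -0.015 -1.   ] F [-0.8  2.   0.7] w -0.0
tool-implied: along 0.1583355084597127 off 0.031627421935203584 | pos-implied door dir 210.37851464827628 open deg 50.62148535172372 tool-based open deg 48.59100881372848
```

View pics/sd10.png

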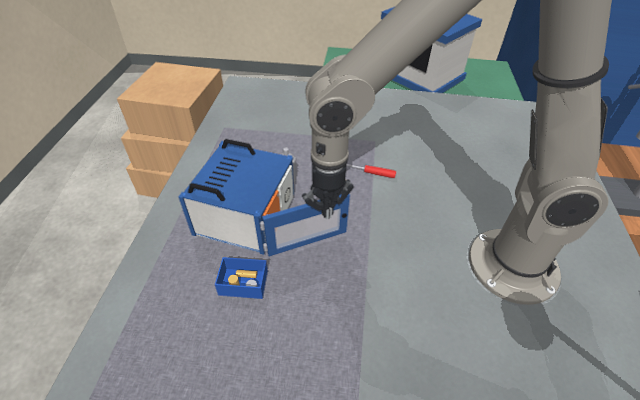

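View pics/sc10.png

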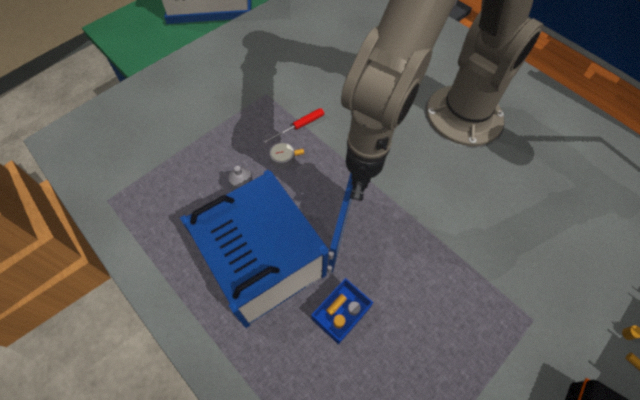

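>>> apply_moves --pt "-1.8 16.5 -0.2 0 0 -6 1" --pt "-1.8 16.5 -0.2 0 0 -6 1" --pt "-1.8 16.5 -0.2 0 0 -6 1" --pt "-1.8 16.5 -0.2 0 0 -6 1" --pt "-1.6 14 -0.2 0 0 -5 1" --pt "-1.3 11 -0.2 0 0 -4 1" --pt "-1 8 -0.1 0 0 -3 1" --pt "-1 8 -0.1 0 0 -3 1"

```text
t: 18.0
eef_pos: [0.5699, -0.0666, 0.1243]
tool_rot: [0.003, 0.811, 0.586, -0.007]
contact_force: [-2.1, -0.1, 1.1]
gripper_width: 0.0
```

```bash
python3 - <<'E'
from h import *
st();door()
E
```

```text
t 18.0 p [ 0.5699 -0.0666  0.1243] case [-0.1699 -0.0327] ytool deg -18.31 z [-0.007 -0.014 -1.   ] F [-2.1 -0.1  1.1] w 0.0
tool-implied: along 0.15138921287771887 off 0.03495056044495794 | pos-implied door dir 248.32176363155241 open deg 12.678236368447585 tool-based open deg 9.312019926218795
```

>>> apply_moves --pt "-0.8 5 -0.1 0 0 -1.6 1" --pt "-0.8 5 -0.1 0 0 -1.6 1" --pt "-0.6 4 -0.1 0 0 -1.5 1" --pt "-0.6 4 -0.1 0 0 -1.5 1" --pt "-0.5 4 -0.1 0 0 -1.5 1" --pt "-0.5 3 -0.1 0 0 -1 1" --pt "-0.4 3 -0.1 0 0 -0.8 1" --pt "0 3 -0.1 0 0 0 1"

```text
t: 19.0
eef_pos: [0.5997, -0.0774, 0.1246]
tool_rot: [0.002, 0.757, 0.653, -0.008]
contact_force: [-0.5, 0.1, -0.0]
gripper_width: -0.001
```

>>> apply_moves --pt "0 3 -0.1 0 0 0 1" --pt "0 3 -0.1 0 0 0 1" --pt "0 3 -0.1 0 0 0 1" --pt "0 3 -0.1 0 0 0 1" --pt "0 3 -0.1 0 0 0 1" --pt "0 3 -0.1 0 0 0 1" --pt "0 3 -0.1 0 0 0 1" --pt "0 3 -0.1 0 0 0 1"

```text
t: 20.0
eef_pos: [0.5988, -0.0775, 0.125]
tool_rot: [-0.015, 0.757, 0.653, -0.029]
contact_force: [-12.1, 0.6, 9.3]
gripper_width: -0.003
```

```bash
python3 - <<'E'
from h import *
st();door()
E
```

```text
t 20.0 p [ 0.5988 -0.0775  0.125 ] case [-0.1397 -0.039 ] ytool deg -8.47 z [-0.064 -0.014 -0.998] F [-12.1   0.6   9.3] w -0.0
tool-implied: along 0.14970072184855085 off 0.03011833048100989 | pos-implied door dir 259.94208056822237 open deg 1.0579194317776341 tool-based open deg -0.5346705381256811
```

>>> apply_moves --pt "0 -5 0 -1 0 0 1" --pt "0 -10 0 -1 0 0 1" --pt "0 -14 -5 -1 0 0 1" --pt "0 -14 -15 0 0 0 1" --pt "0 -14 -20 0 0 0 1" --pt "0 -10 -20 0 0 0 1" --pt "0 -5 -20 0 0 0 1" --pt "0 0 0 0 0 0 1"

```text
t: 21.0
eef_pos: [0.5276, -0.0633, 0.2089]
tool_rot: [0.008, 0.756, 0.654, -0.008]
contact_force: [0.6, -0.2, 0.2]
gripper_width: -0.003
```

```bash
python3 - <<'E'
from h import *
st();snap("pics/sd11.png","side");snap("pics/sc11.png","scene");snap("pics/w11.png","wrist")
crop("pics/sd11c.png","pics/sd11.png",170,120,410,300,3)
crop("pics/sc11c.png","pics/sc11.png",200,120,400,280,4-.25)
E
```

```text
t 21.0 p [ 0.5276 -0.0633  0.2089] case [-0.2123 -0.0361] ytool deg -8.31 z [-0.002 -0.022 -1.   ] F [ 0.6 -0.2  0.2] w -0.0
```

View pics/sd11c.png

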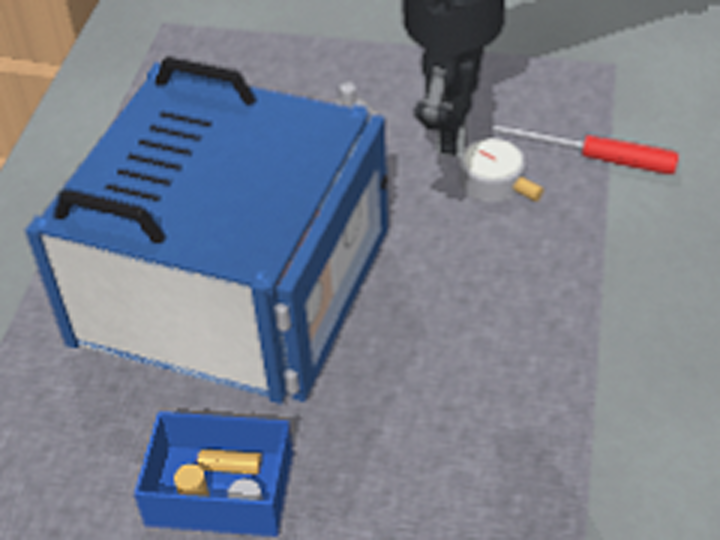

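View pics/sc11c.png

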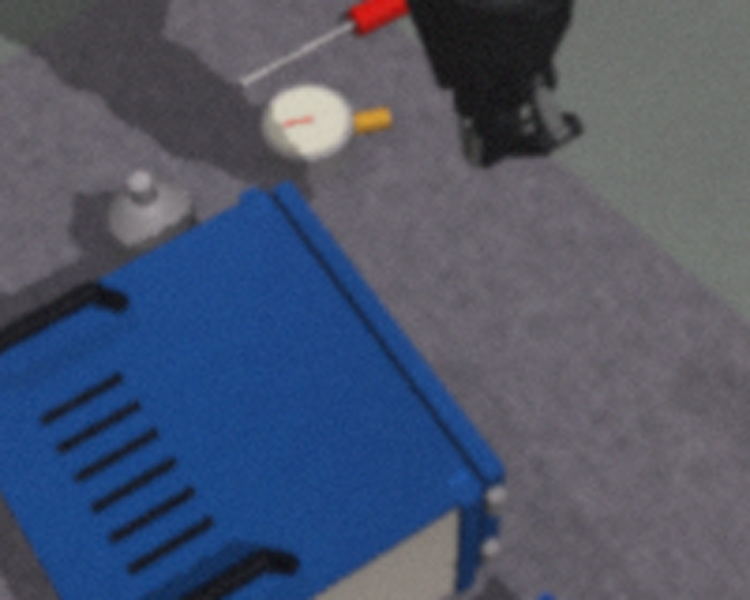

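```bash
python3 - <<'E'
from h import *
for k,a,b in(("side","pics/side0.png","pics/sd11.png"),):
    A=cv2.imread(a);B=cv2.imread(b)
    for n,(x0,y0,x1,y1) in dict(bin=(212,252,272,302),stub=(341,177,353,190),screw=(362,162,400,180)).items():
        print(n,cv2.absdiff(A[y0:y1,x0:x1],B[y0:y1,x0:x1]).mean())
# gap: rows of dark pixels across door line in scene
g=cv2.cvtColor(cv2.imread("pics/sc11.png"),cv2.COLOR_BGR2GRAY).astype(float)
s=imaging.get_calibration("scene")
y=np.radians(-9);X=np.array([np.cos(y),np.sin(y)]);Y=np.array([-np.sin(y),np.cos(y)]);C=np.array([.7429,-.0608])
for b in(.09,.05,0,-.05,-.09):
    xs=np.arange(-.135,-.085,.001);v=[]
    for a in xs:
        p=[proj(s,[*(C+a*X+(b+e)*Y),.164]) for e in(-.006,-.003,0,.003,.006)]
        v.append(np.mean(cv2.remap(g.astype(np.float32),np.float32([[q[0] for q in p]]),np.float32([[q[1] for q in p]]),cv2.INTER_LINEAR)))
    v=np.array(v);m=(xs>-.122)&(xs<-.098);w=np.clip(np.median(v[xs>-.095])-v,0,None)*m
    print(b,"gap centre mm",1e3*(w*xs).sum()/w.sum(),"area mm",w.sum()/np.median(v[xs>-.095]))
st()
E
```

```text
bin 2.476888888888889
stub 2.1816239316239314
screw 2.0116959064327484
0.09 gap centre mm -110.909744570215 area mm 1.3917347
0.05 gap centre mm -110.46045241691625 area mm 1.6593335
0 gap centre mm -111.81436337646252 area mm 1.6897264
-0.05 gap centre mm -112.74732267651548 area mm 2.0278819
-0.09 gap centre mm -111.9287102435047 area mm 2.0533035
t 21.15 p [ 0.5264 -0.0635  0.2067] case [-0.2134 -0.0366] ytool deg -8.32 z [-0.006 -0.021 -1.   ] F [-0.1 -0.3  0.1] w -0.0
```

```bash
python3 - <<'E'
from station import bot
print(bot.hand_in());print(bot.get_obs()["t"],bot.get_obs()["contact_force"])
E
```

```text
the job is handed in; nothing more can be done
None
the job is handed in; nothing more can be done
```

I pushed both modules home with the closed fingers, left then right, and then swung the door shut along its arc. I backed the arm clear and handed the job in at about 21 s. `hand_in()` reports no verdict, so the result rests on my own checks.

- **Modules:** both stopped with the tool at the same depth, case x about -0.126 m, under about 8 and 12 N. From the scene camera neither face showed past the roof edge, which puts them within about 2 mm of home, plus a pixel or so of error. The tool stopped about 5 mm short of where I expected for a home face. I put that down to position error and finger thickness, because the two stops matched.
- **Door:** it stopped 14 mm in front of the module contact depth; about 13.5 mm is expected (12 mm door plus 1.5 mm gap). The dark gap along the roof edge is even to about 1–2 mm from hinge to free edge, inside the 7 mm allowed.
- **Forces:** the highest reading, taken at the end of each move, was about 15 N. I did not log forces within a move.
- **Bystanders:** patches of the side picture around the bin, the gauge's stub and the screwdriver matched the start. I checked the reservoir only by eye; it looked unmoved and nothing came near it.

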